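Close the sample jar and click it into the photometer's measuring notch

TASK

Screw the white cap of the sample jar fully home (clockwise seen from above, until it stops) before the jar goes anywhere near the measuring head. Then take the carriage by its upright steel finger tab and slide it along the rail to the measuring head (the taller station, with the lens tube), not the low parking block, until you feel the spring ball click into that station's notch. Finish while still holding the tab, with the carriage at rest in the notch: do not let go, and leave the other glassware where it stands.

Things in the scene. Friction and masses are not known exactly. Their poses are not given: they have to be found in the camera images.
- frame: Base of a bench photometer, fixed: aluminium plate 160 x 400 x 12 mm with a two-rod rail. Origin on the bench under the rail's middle; y along the rail, -x the robot's side, z up. The plate spans -45 to 115 mm in x. The carriage slides along y up to 155 mm either way from the middle, rubbing with some 2 N. Stands within some 10 cm, turned up to 0.4 rad.
- jar_axis (a point): Point on the jar's upright axis, 58 mm above the bench. The small glass jar (44 mm diameter) is clamped on the sliding carriage (grey block 70 x 80 mm, top 40 mm above the bench) and moves with it; it starts near the rail's middle, free of both stations. Axes parallel to the frame's.
- cap_center (a point): Centre of the jar's round white ribbed screw cap, 48 mm diameter, 22 mm high, underside 76 mm and top 98 mm above the bench, on the jar's axis. It stays on the jar and turns about the upright axis without rising or sinking. The jar below it is narrower; free space above.
- cap (a joint): Turn of the cap in rad, growing as it is screwed shut (clockwise seen from above): starts between 0 and 0.3, and 1.3 is the hard stop, fully home. It turns with about 0.1 N m and stays where it is left.
- tab: Upright steel finger tab of the carriage: 26 mm across the rail (x), 10 mm thick along the rail (y), 62 mm tall. Origin at the centre of its underside, 30 mm above the bench, 76 mm from the jar's axis on the robot's side (-x); top 92 mm above the bench. Axes parallel to the frame's. Pinch it from above, the fingers closing along the rail.
- tab_grip (a point): Point in the middle of the finger tab where to pinch it, 72 mm above the bench.
- head_notch (a point): Measuring notch: where point jar_axis is when the carriage sits in it; y along the rail. On the rail's axis, left or right, 85 to 125 mm from the rail's middle. Under the carriage a spring ball crosses a ridge with its crest 7.5 mm before the notch and meets another 7.5 mm after it.
- head: Measuring head beside the notch, fixed: grey box 50 x 60 mm, top 82 mm above the bench, black lens tube pointing at the rail; its origin is 85 mm beyond the rail's axis, 12 mm above the bench. Feel of each ridge: resistance rises over the last 6 mm before the crest to 8 to 12 N in all, drops away at the crest, then the ball pulls onward; about the middle of the notch only the rubbing is left until the next ridge.
- park_notch (a point): The same point for the parking station at the other end of the rail, a low grey block 34 x 44 mm, its top 34 mm above the bench, with a rubber stub; it has the same kind of ridges. Not the goal.
- reagent_mid (a point): Amber glass bottle, 56 mm diameter, 120 mm tall, standing to the left; point on its axis half-way up. To be left alone.
- beaker_mid (a point): Glass beaker, 66 mm diameter, 85 mm tall, standing to the right; point on its axis half-way up. To be left alone.
- dish_mid (a point): White porcelain dish, 80 mm diameter, 28 mm tall, standing to the left; point on its axis half-way up. To be left alone.

How it is judged:
By the outcome, as a careful person would: the job done as asked, in the order asked, and still so for the second after the job is handed in, while the arm keeps its last pose, push and grip.
It also fails if it takes over 59 s, if anything falls off the work surface, if the arm or the gripper's body presses on something with over 40 N, if the wrist force passes 120 N, or if a joint passes its speed limit or range.

ROBOT

A 6-joint arm with a two-finger parallel gripper is mounted at the origin on the work surface. World frame = base frame: x ahead of the robot, y to its left, z up, the work surface at z = 0. Lengths are in m, angles in rad, forces in N, time in s.
With the tool pointing down it reaches from about 0.35 to 0.725 m from the base axis. Payload 6 kg.
Tool frame: the origin (TCP) lies at the very end of the fingers, on their centre line; the grasp point (between the pads) lies 19 mm behind it; z points along the fingers, y is the line along which they close (so a half turn about z gives the same grasp; the last joint's range is limited). The gripper opens to 85 mm and grips with 20 to 120 N. Pads are 22 mm wide; open, the fingers measure 114 mm over their backs; the gripper's body (76 mm by 85 mm) begins 54 mm behind the grasp point. The pads swing forward as they close: fully open they stand 13 mm farther back than shut.
Start: joints at [1.493, 0.04, 0.085, 0, -1.615, -0.334], TCP at [0.24, 0.55, 0.206] pointing down, gripper open.
Joint ranges: [-2.56, 2.56], [-1.29, 2.01], [-1.08, 1.49], [-3.29, 1.98], [-2.81, -0.18], [-2.99, 2.99]. Speed limits (rad/s): [2.57, 2.57, 3.01, 3.14, 3.14, 3.14].

INTERFACE

Orientations are given as a unit quaternion [x, y, z, w].
In Python, from rig import r, imaging gives the robot as it stands. Calls block until the motion is done:
- r.move_pose(position, orientation): joint-space move of the TCP to a pose.
- r.move_straight(position, rot=None, speed=0.15, threshold=None): straight line of the TCP; rot=None keeps the orientation; speed is the mean speed in m/s. With threshold (N) it stops when the force on the tool has changed by that much, and returns True; else False.
- r.set_joints(angles): joint-space move.
- r.move_gripper(opening, squeeze=None): opening from 0.0 (shut) to 1.0 (fully open); squeeze is the grip in N (None keeps the last); returns when the fingers have stopped.
- r.hold(seconds).
- r.inverse_kinematics(position, orientation): joint angles nearest the present ones, or None.
- r.get_obs(): the state.
- imaging.get_image(name): name is "scene" or "top" or "wrist"; returns (picture, depth): 480x640x3 uint8, red, green, blue; 480x640 float32, m along the optical axis (not along the pixel's ray), 0 where there is no reading.
- imaging.get_calibration(name): a dict with "camera_matrix" (3x3 intrinsics, pixels), "pose" (4x4, takes a point from camera to world coordinates). Camera axes: x right, y down, z forward; pixel columns grow to the right and rows downward; lengths in m; the calibration is good to about 2 mm. A picture is of the moment at which its call begins: read the wrist's pose just before it. get_calibration takes no time and is no camera call; for the wrist camera it gives the pose at the moment of the call.
A pose or a line that the arm cannot do raises r.PlanningError and nothing moves.
- r.finish_job(): hands the job in; it is judged then, once.
The state is a dict: "t": time; "q": joint angles; "qvel": joint speeds; "tau": joint torques, N m; "tool_pos": TCP position; "tcp_rot": TCP orientation; "force": force on the tool from outside, world axes, zero at the start; "ft_torque": the same for the moment, N m; "width": opening from 0.0 (shut) to 1.0 (fully open); "gripper_force": force on a finger pad.
Only numpy, scipy, OpenCV 4.12 (cv2) and the standard library are available. Lean on these libraries where they do the work, as an engineer would, in place of code of your own. Each camera call takes 0.05 s, during which the arm holds its last target. There are 200 camera calls.

## Working session

There is one attempt and no reset: what is moved stays moved. The work goes in short steps, each a Python script; the robot and the scene stay as the last script left them, time stands still between calls to the robot, and variables do not carry over. Pictures are saved under pics/ and viewed, at most 10 in all, crops included, and the job is handed in when it is done.

```bash
mkdir -p pics; ls
python3 - <<'E'
from rig import r, imaging
import cv2,numpy as np
for n in("top","scene"):
    p,d=imaging.get_image(n);c=imaging.get_calibration(n)
    np.savez(f"{n}.npz",p=p,d=d,K=c["camera_matrix"],T=c["pose"])
    cv2.imwrite(f"pics/{n}1.png",p[...,::-1])
    print(n,c["pose"].round(3).tolist(),c["camera_matrix"][0])
o=r.get_obs();print(o)
E
```

```text
pics
top [[-0.005, -0.982, 0.189, 0.327], [-1.0, 0.007, 0.009, -0.031], [-0.011, -0.189, -0.982, 1.543], [0.0, 0.0, 0.0, 1.0]] [621.41727892   0.         313.64398137]
scene [[-0.509, 0.748, -0.425, 1.161], [0.861, 0.441, -0.254, 0.329], [-0.003, -0.495, -0.869, 1.223], [0.0, 0.0, 0.0, 1.0]] [539.37009438   0.         315.16318725]
{'t': 0.1, 'q': array([ 1.49273405e+00,  4.07519432e-02,  8.39141556e-02, -3.95200062e-04,
       -1.61552000e+00, -3.33685559e-01]), 'qvel': array([ 0.00145574, -0.00017127,  0.00108925,  0.00245246, -0.00111316,
        0.00116582]), 'tau': array([-5.49663077e-03, -3.69344079e+01,  3.48282695e+01,  6.95166886e+00,
       -4.61953226e-03,  2.22516277e-06]), 'tool_pos': array([0.23994063, 0.54956406, 0.20558314]), 'tcp_rot': array([ 9.78884167e-01, -2.04414138e-01, -9.62840560e-05,  7.99524884e-04]), 'force': array([-0.29773548, -0.13707133,  0.72532975]), 'ft_torque': array([-0.01390848, -0.01016846, -0.01246815]), 'gripper_force': 0.0, 'width': 1.003429394679772}
```

View pics/top1.png

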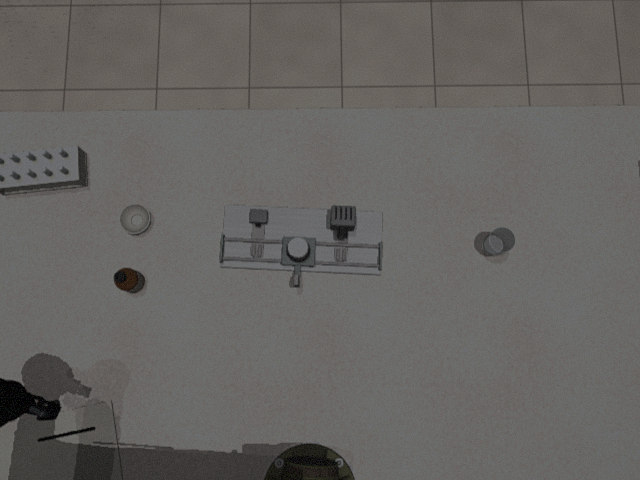

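View pics/scene1.png

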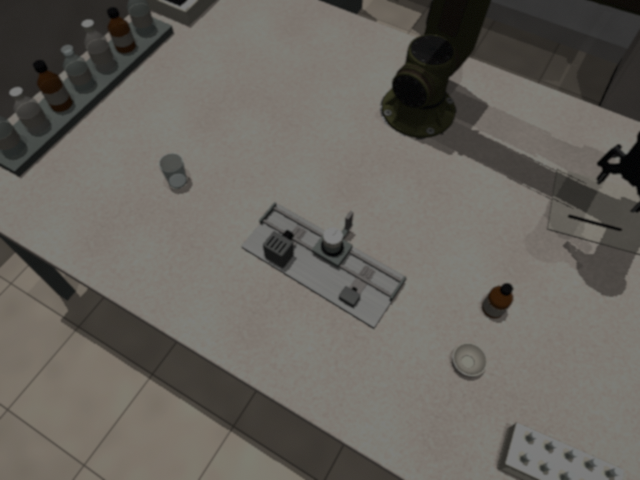

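The top view shows the rail from x=220 to 382. The cap is at about (298,248) and the tab at about (296,281). The taller head, with slats and lens tube, is on the right at (343,217), and the low parking block is on the left at (258,216). Next I'll enlarge this area.

```bash
cat > h.py <<'E'
import numpy as np
def px(K,T,u,v,z):
    "pixel -> world point on plane at height z"
    d=T[:3,:3]@np.linalg.solve(K,[u,v,1.]); return T[:3,3]+d*(z-T[2,3])/d[2]
def quat(yaw):
    "tool down, closing axis (tool y) at angle such that yaw=0 -> tool x=+x, y=-y"
    return [np.cos(yaw/2),np.sin(yaw/2),0,0]
E
python3 - <<'E'
import numpy as np,cv2
f=np.load("top.npz");p=f["p"][195:305,212:392,::-1]
p=cv2.convertScaleAbs(p,alpha=1.6)
cv2.imwrite("pics/crop1.png",cv2.resize(p,None,fx=4.4,fy=4.4,interpolation=cv2.INTER_CUBIC))
d=f["d"];K,T=f["K"],f["T"]
v,u=np.mgrid[195:305,212:392];z=d[195:305,212:392]
P=np.stack([(u-K[0,2])/K[0,0]*z,(v-K[1,2])/K[1,1]*z,z],-1)@T[:3,:3].T+T[:3,3]
for n,a,b in(("cap",.092,.104),("headtop",.077,.087)):
    m=(P[...,2]>a)&(P[...,2]<b)&(z>0);print(n,m.sum(),np.median(P[m],0),P[m].min(0),P[m].max(0))
E
```

```text
cap 304 [0.56360129 0.02254099 0.09681929] [ 0.47847156 -0.00109606  0.09200622] [0.58753559 0.04589034 0.10325742]
headtop 435 [ 0.64219503 -0.0852986   0.08116435] [ 0.47961359 -0.11677131  0.07700446] [0.66863051 0.0397727  0.08691175]
```

View pics/crop1.png

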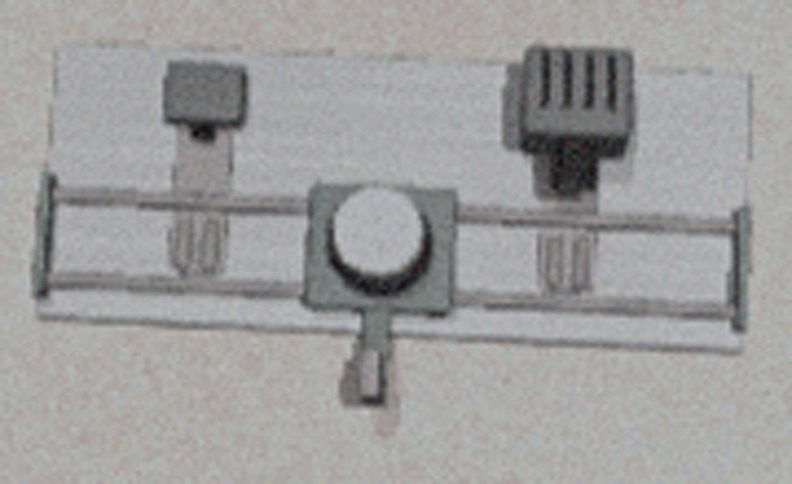

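Run:
```python
import numpy as np,cv2
from h import *
from rig import r,imaging
f=np.load("top.npz");K,T=f["K"],f["T"]
q=lambda c,z:px(K,T,212+(c[0]+.5)/4.4-.5,195+(c[1]+.5)/4.4-.5,z)
cap=q((380,231),.098);tab=q((371,372),.092)
C=[q(c,.012) for c in((58,45),(750,75),(740,352),(38,318))]
print("cap",cap,"tab",tab,np.linalg.norm((cap-tab)[:2]));print(np.array(C).round(4))
for a,b in((0,1),(3,2)): d=C[a]-C[b];print("yaw",np.arctan2(-d[0],d[1]),np.linalg.norm(d))
print("head",q((578,92),.082),"park",q((206,92),.034))
r.move_pose([cap[0]-.05,cap[1],.30],quat(-.055))
c=imaging.get_calibration("wrist");p,d=imaging.get_image("wrist")
np.savez("w1.npz",p=p,d=d,K=c["camera_matrix"],T=c["pose"])
cv2.imwrite("pics/w1.png",cv2.convertScaleAbs(p[...,::-1],alpha=1.4))
print(c["pose"].round(3).tolist(),r.get_obs()["q"].round(3),r.get_obs()["tool_pos"],r.get_obs()["t"])
```

```text
cap [0.56517339 0.02021628 0.098     ] tab [0.49012311 0.02526201 0.092     ] 0.07521970375623056
[[ 0.6891  0.2086  0.012 ]
 [ 0.6684 -0.1888  0.012 ]
 [ 0.509  -0.1791  0.012 ]
 [ 0.5309  0.2165  0.012 ]]
yaw -0.05210546164480646 0.39799042933779527
yaw -0.055257927469026136 0.39615019998122863
head [ 0.64398725 -0.08748324  0.082     ] park [0.65597836 0.12080103 0.034     ]
[[-0.055, -0.947, -0.316, 0.596], [-0.999, 0.052, 0.018, 0.016], [-0.001, 0.317, -0.949, 0.467], [0.0, 0.0, 0.0, 1.0]] [ 0.431 -0.153  0.071 -0.    -1.795  1.085] [0.51517178 0.02087493 0.29969415] 2.3167
```

View pics/w1.png

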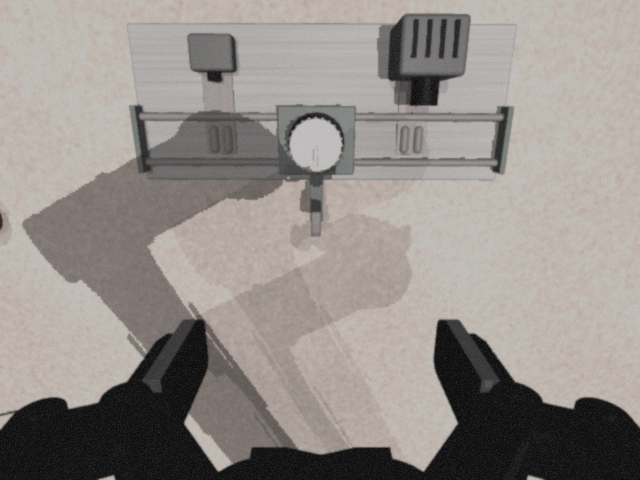

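The wrist view shows the cap at about (316,144), the tab at about (316,226), the head upper right and the parking block upper left. I'll refine the cap and tab positions with the depth image.

Run:
```python
import numpy as np,cv2
from h import *
f=np.load("w1.npz");K,T,d,p=f["K"],f["T"],f["d"],f["p"]
v,u=np.mgrid[0:480,0:640]
P=np.stack([(u-K[0,2])/K[0,0]*d,(v-K[1,2])/K[1,1]*d,d],-1)@T[:3,:3].T+T[:3,3]
for n,(a,b,c,e),h in(("cap",(105,185,280,352),.098),("tab",(180,245,295,335),.092),("head",(8,85,385,475),.082)):
    m=np.zeros(d.shape,bool);m[a:b,c:e]=True
    m&=(abs(P[...,2]-h)<.004)&(d>0);Q=P[m]
    (cx,cy),(w,l),ang=cv2.minAreaRect((Q[:,:2]*1e4).astype(np.float32))
    (ex,ey),rad=cv2.minEnclosingCircle((Q[:,:2]*1e4).astype(np.float32))
    print(n,m.sum(),Q[:,2].mean(),"mean",Q.mean(0)[:2],"rect",cx/1e4,cy/1e4,w/1e4,l/1e4,ang,"circ",ex/1e4,ey/1e4,rad/1e4)
cv2.imwrite("pics/w1c.png",cv2.resize(cv2.convertScaleAbs(p[90:250,240:400,::-1],alpha=1.2),None,fx=3.7,fy=3.7,interpolation=cv2.INTER_CUBIC))
```

```text
cap 2247 0.09837419088533816 mean [0.56723523 0.02272285] rect 0.566778662109375 0.022694720458984376 0.048406378173828125 0.047954360961914064 4.0682549476623535 circ 0.566787744140625 0.022762448120117188 0.024693089294433593
tab 256 0.09224421390797993 mean [0.49175029 0.02705556] rect 0.491452392578125 0.027073272705078123 0.008939290618896485 0.025667416381835936 86.48368072509766 circ 0.491262109375 0.0266446533203125 0.013030570983886719
head 4145 0.08236220687619746 mean [ 0.64568321 -0.08546021] rect 0.645217333984375 -0.08637120361328125 0.060141015625 0.049578634643554685 86.88860321044922 circ 0.645367333984375 -0.08605043334960938 0.03694559936523437
```

View pics/w1c.png

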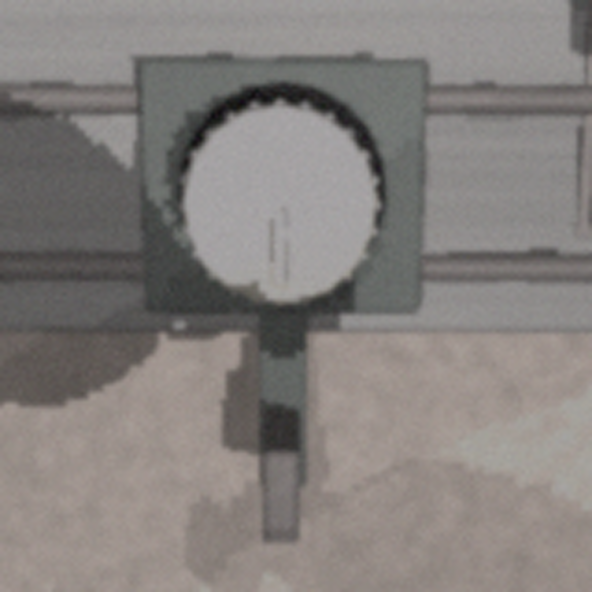

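The crop shows the cap centre at about crop (283,200), with its index mark pointing down towards the tab, and the tab top at about crop (282,497). The cap-to-tab distance is 75.5 mm (76 expected) and the head is about 104 mm to the right. Next I'll grip the cap and turn it.

Run:
```python
import numpy as np
from h import *
from rig import r
c=[.5665,.0225]
r.move_pose([*c,.16],quat(.6))
print(r.move_straight([*c,.066],speed=.06,threshold=8))
r.hold(.2);f0=r.get_obs()
r.move_gripper(0,30);r.hold(.2)
o=r.get_obs();print("grip",o["width"],o["gripper_force"],(o["force"]-f0["force"]).round(1),(o["ft_torque"]-f0["ft_torque"]).round(2),o["tool_pos"],o["q"][5])
t0=o["ft_torque"][2];q=o["q"].copy()
for i in range(28):
    q[5]-=.05;r.set_joints(q);o=r.get_obs()
    tz=o["ft_torque"][2]-t0
    print(i,round(o["t"],2),q[5].round(3),o["q"][5].round(3),"tz",tz.round(3),o["force"].round(1),o["gripper_force"].round(1))
    if abs(tz)>.5:break
```

```text
False
grip 0.5372074635043128 30.61020791530609 [ 1.1 -0.8  4. ] [-0.2   0.28  0.04] [0.56666892 0.02239668 0.06639989] 1.7771551925614775Traceback (most recent call last):
  File "<stdin>", line 14, in <module>
AttributeError: 'float' object has no attribute 'round'
```

Run:
```python
import numpy as np
from rig import r
o=r.get_obs();q=np.array(o["q"]);q[5]=1.727;t0=.0
for i in range(29):
    q[5]-=.05;r.set_joints(q);o=r.get_obs()
    tz=o["ft_torque"][2]
    print(i,"t%.2f q%.3f tz%.3f g%.1f"%(o["t"],o["q"][5],tz,o["gripper_force"]),np.round(o["force"],1))
    if abs(tz)>.55:break
```

```text
0 t6.09 q1.679 tz-0.097 g30.7 [-1.3 -0.5  3. ]
1 t6.34 q1.629 tz-0.126 g30.7 [-0.5  0.4  1.8]
2 t6.59 q1.579 tz-0.105 g30.7 [-1.4  0.6  3.8]
3 t6.84 q1.529 tz-0.121 g30.7 [-2.   1.3  2.6]
4 t7.09 q1.479 tz-0.132 g30.7 [-1.7  2.1  3.3]
5 t7.34 q1.429 tz-0.160 g30.7 [-1.7  1.3  3.9]
6 t7.59 q1.379 tz-0.121 g30.8 [-1.8  2.3  3.5]
7 t7.84 q1.329 tz-0.114 g30.8 [-2.5  2.6  3.9]
8 t8.09 q1.279 tz-0.169 g30.8 [-3.2  3.2  3.4]
9 t8.34 q1.229 tz-0.100 g30.8 [-3.9  2.1  3.4]
10 t8.59 q1.179 tz-0.105 g30.8 [-3.2  3.2  2.7]
11 t8.84 q1.129 tz-0.077 g30.8 [-4.1  3.5  4.7]
12 t9.09 q1.079 tz-0.112 g30.8 [-3.2  2.3  3.6]
13 t9.34 q1.029 tz-0.113 g30.8 [-3.9  3.4  2.9]
14 t9.59 q0.979 tz-0.126 g30.8 [-4.1  2.9  3.4]
15 t9.84 q0.929 tz-0.121 g30.8 [-4.   2.8  3.2]
16 t10.09 q0.879 tz-0.094 g30.8 [-3.7  2.5  3.7]
17 t10.34 q0.829 tz-0.085 g30.8 [-3.8  2.6  4.5]
18 t10.59 q0.779 tz-0.111 g30.8 [-3.6  2.8  3.5]
19 t10.84 q0.729 tz-0.121 g30.8 [-4.1  3.3  3.9]
20 t11.09 q0.679 tz-0.096 g30.7 [-4.4  3.1  4.1]
21 t11.34 q0.629 tz-0.067 g30.7 [-3.   3.1  2.3]
22 t11.59 q0.579 tz-0.069 g30.7 [-3.4  2.6  3. ]
23 t11.84 q0.529 tz-0.105 g30.7 [-2.4  3.2  3.2]
24 t12.09 q0.479 tz-0.102 g30.7 [-3.9  2.1  2.9]
25 t12.34 q0.429 tz-0.104 g31.6 [ 4.1 -0.8 -0.5]
26 t12.59 q0.379 tz-0.065 g31.7 [0.8 0.1 1.8]
27 t12.84 q0.330 tz0.799 g31.7 [0.9 0.1 1. ]
```

Torque jumped to 0.8 N m, but the turn is 1.42 rad, more than the 1.3 possible, so something slipped. I'll release, rise and look.

Run:
```python
import numpy as np,cv2
from h import *
from rig import r,imaging
o=r.get_obs();print(o["tool_pos"],o["ft_torque"],o["force"],o["width"])
r.move_gripper(1.0);o=r.get_obs();print(o["ft_torque"],o["force"])
r.move_straight([.5665,.0225,.16],speed=.15)
r.move_pose([.5168,.0225,.27],quat(-.055))
c=imaging.get_calibration("wrist");p,d=imaging.get_image("wrist")
np.savez("w2.npz",p=p,d=d,K=c["camera_matrix"],T=c["pose"])
K,T=c["camera_matrix"],c["pose"]
v,u=np.mgrid[0:480,0:640]
P=np.stack([(u-K[0,2])/K[0,0]*d,(v-K[1,2])/K[1,1]*d,d],-1)@T[:3,:3].T+T[:3,3]
m=(abs(P[...,2]-.098)<.004)&(d>0)&(np.hypot(P[...,0]-.5668,P[...,1]-.0227)<.05);Q=P[m]
(ex,ey),rad=cv2.minEnclosingCircle((Q[:,:2]*1e4).astype(np.float32));print(ex/1e4,ey/1e4,rad/1e4)
cu,cv=int(u[m].mean()),int(v[m].mean());print(cu,cv,r.get_obs()["t"])
a=p[max(cv-50,0):cv+110,cu-80:cu+80,::-1]
cv2.imwrite("pics/w2c.png",cv2.resize(cv2.convertScaleAbs(a,alpha=1.2),None,fx=3.7,fy=3.7,interpolation=cv2.INTER_CUBIC))
```

```text
[0.56669241 0.02234885 0.06651435] [-0.04711079 -0.32075875  0.79938452] [0.93050536 0.05039673 1.02819017] 0.5353651271719929
[ 0.00935276 -0.05503636 -0.07009144] [-0.69003283 -0.49673993  0.29222695]
0.566496484375 0.021653721618652345 0.02471718292236328
318 148 14.8917
```

View pics/w2c.png

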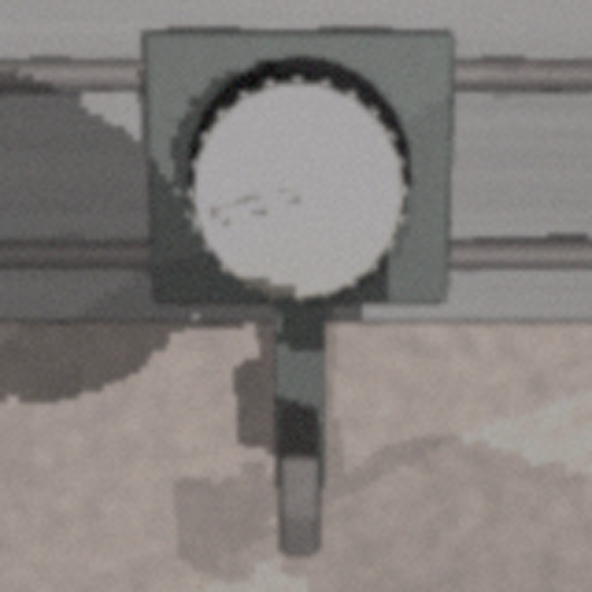

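The index ridge on the cap, which pointed down at the tab, now points left (from about (300,188) to (215,215)). That is about 1.2 rad clockwise, consistent with fully home. I'll re-grip to confirm the hard stop.

Run:
```python
import numpy as np
from h import *
from rig import r
c=[.5666,.0218]
r.move_pose([*c,.14],quat(.2))
print(r.move_straight([*c,.066],speed=.08,threshold=8))
r.move_gripper(0,45);r.hold(.1)
o=r.get_obs();q=np.array(o["q"]);print("grip",o["width"],o["gripper_force"],np.round(o["force"],1),o["ft_torque"][2])
for i in range(12):
    q[5]-=.03;r.set_joints(q);o=r.get_obs();tz=o["ft_torque"][2]
    print(i,"t%.2f q%.3f tz%.3f g%.1f"%(o["t"],o["q"][5],tz,o["gripper_force"]),np.round(o["force"],1))
    if tz>.9:break
```

```text
False
grip 0.5211688427827714 45.47107458114624 [-2.6  0.3  6.5] -0.019839955942430938
0 t17.40 q1.350 tz0.554 g46.5 [-1.5 -0.4  2.1]
1 t17.65 q1.320 tz1.429 g46.5 [-1.4 -0.6  2.4]
```

The hard stop is confirmed: torque rises to 1.4 N m at once, so the cap is home. Next is the tab.

Run:
```python
import numpy as np
from h import *
from rig import r
yaw=-.055
r.move_gripper(1.0)
r.move_straight([.5666,.0218,.15],speed=.2)
t=[.491,.026]
r.move_pose([*t,.15],quat(yaw))
print(r.move_straight([*t,.053],speed=.1,threshold=6))
r.hold(.1);f0=r.get_obs()["force"]
r.move_gripper(0,70);r.hold(.2)
o=r.get_obs();print("grip",o["width"],o["gripper_force"],np.round(o["force"]-f0,1),o["tool_pos"],o["ft_torque"])
s=np.array(o["tool_pos"]);s[2]=.053;d=np.array([np.sin(yaw),-np.cos(yaw),0])
np.savez("slide.npz",s=s,d=d,f0=f0)
X=np.array([-d[1],d[0],0])
for k in(20,40,60,80):
    r.move_straight(s+d*k*1e-3,speed=.05);o=r.get_obs()
    F=np.array(o["force"])-f0
    print(k,"t%.2f along %.1f lat %.1f z %.1f w%.3f"%(o["t"],F@d,F@X,F[2],o["width"]),((np.array(o["tool_pos"])-s)@d*1e3).round(2))
```

```text
False
grip 0.09381254065661872 70.58125019073486 [-2.8  0.7  3.7] [0.49100356 0.02598925 0.05321951] [ 0.05133755  0.67794775 -0.01724825]
20 t21.75 along 0.8 lat -2.6 z 5.8 w0.094 20.8
40 t22.30 along -0.6 lat -4.2 z 5.3 w0.094 40.27
60 t22.85 along 0.3 lat -2.9 z 5.4 w0.091 60.36
80 t23.40 along -0.9 lat -4.1 z 6.2 w0.095 80.4
```

Run:
```python
import numpy as np
from rig import r
f=np.load("slide.npz");s,d,f0=f["s"],f["d"],f["f0"];X=np.array([-d[1],d[0],0])
pk=0;kp=0;k=80
while k<112:
    k+=1;r.move_straight(s+d*k*1e-3,speed=.012)
    A=[]
    for _ in range(3):
        o=r.get_obs();A.append(np.array(o["force"])-f0);r.hold(.01)
    F=np.mean(A,0);R=-F@d
    print(k,"t%.2f R %.1f lat %.1f w%.3f p%.2f"%(o["t"],R,F@X,o["width"],(np.array(o["tool_pos"])-s)@d*1e3))
    if R>pk:pk,kp=R,k
    if pk>6 and R<-2 :break   # crossed the crest, ball pulls onward
```

```text
81 t23.67 R 1.9 lat -4.5 w0.094 p81.00
82 t23.94 R 2.3 lat -4.6 w0.096 p81.84
83 t24.22 R 3.1 lat -4.9 w0.093 p82.74
84 t24.49 R 3.1 lat -4.6 w0.096 p83.74
85 t24.77 R 2.7 lat -4.5 w0.094 p84.74
86 t25.04 R 3.0 lat -4.5 w0.092 p85.74
87 t25.32 R 2.7 lat -5.0 w0.089 p86.74
88 t25.59 R 3.2 lat -4.8 w0.094 p87.74
89 t25.87 R 2.9 lat -4.1 w0.091 p88.75
90 t26.14 R 3.1 lat -5.0 w0.092 p89.73
91 t26.42 R 3.6 lat -4.8 w0.094 p90.58
92 t26.69 R 5.3 lat -5.4 w0.092 p91.07
93 t26.97 R 8.7 lat -6.6 w0.093 p91.45
94 t27.24 R 9.3 lat -7.0 w0.089 p92.14
95 t27.52 R 8.6 lat -6.7 w0.092 p93.32
96 t27.79 R 5.9 lat -5.8 w0.092 p94.86
97 t28.07 R 5.0 lat -5.5 w0.094 p96.25
98 t28.34 R 3.9 lat -4.6 w0.094 p97.51
99 t28.62 R 1.7 lat -5.0 w0.097 p98.94
100 t28.89 R 0.7 lat -3.8 w0.095 p100.23
101 t29.17 R 0.9 lat -4.1 w0.092 p101.35
102 t29.44 R 2.1 lat -4.8 w0.090 p102.02
103 t29.72 R 2.6 lat -4.3 w0.089 p102.85
104 t29.99 R 3.0 lat -4.1 w0.095 p103.83
105 t30.27 R 3.2 lat -4.7 w0.098 p104.81
106 t30.54 R 3.6 lat -4.4 w0.097 p105.64
107 t30.82 R 6.1 lat -5.6 w0.088 p106.08
108 t31.09 R 8.2 lat -6.5 w0.099 p106.53
109 t31.37 R 9.3 lat -6.8 w0.093 p107.24
110 t31.64 R 8.4 lat -6.8 w0.091 p108.40
111 t31.92 R 6.8 lat -5.7 w0.097 p109.94
112 t32.19 R 4.7 lat -5.5 w0.095 p111.33
```

The first ridge was crossed at about 92–98 mm and the notch's flat runs 102–105.7 mm. My stop test missed it, and I'm now on the far ridge. The ridges repeat at 15.1 mm, which puts the notch at about 103.8 mm (vision says 103.6), so I'll go back there.

Run:
```python
import numpy as np,cv2
from rig import r,imaging
f=np.load("slide.npz");s,d,f0=f["s"],f["d"],f["f0"]
for k in [111,110,109,108,107,106,105,104.5,104,103.7]:
    r.move_straight(s+d*k*1e-3,speed=.012)
    A=[]
    for _ in range(3):
        o=r.get_obs();A.append(np.array(o["force"])-f0);r.hold(.01)
    print(k,"t%.2f R %.1f w%.3f p%.2f"%(o["t"],-np.mean(A,0)@d,o["width"],(np.array(o["tool_pos"])-s)@d*1e3))
r.hold(.3)
p,D=imaging.get_image("top");c=imaging.get_calibration("top")
cv2.imwrite("pics/top2.png",cv2.resize(cv2.convertScaleAbs(p[185:315,205:395,::-1],alpha=1.5),None,fx=4,fy=4,interpolation=cv2.INTER_CUBIC))
```

```text
111 t32.47 R 0.9 w0.095 p111.25
110 t32.74 R -1.7 w0.093 p110.83
109 t33.02 R -0.3 w0.095 p109.63
108 t33.29 R 0.2 w0.092 p108.49
107 t33.57 R 1.3 w0.090 p107.20
106 t33.84 R 1.9 w0.096 p106.03
105 t34.12 R 0.4 w0.092 p105.36
104.5 t34.39 R -0.8 w0.093 p105.05
104 t34.67 R -0.9 w0.093 p104.65
103.7 t34.94 R -0.7 w0.090 p104.41
```

View pics/top2.png

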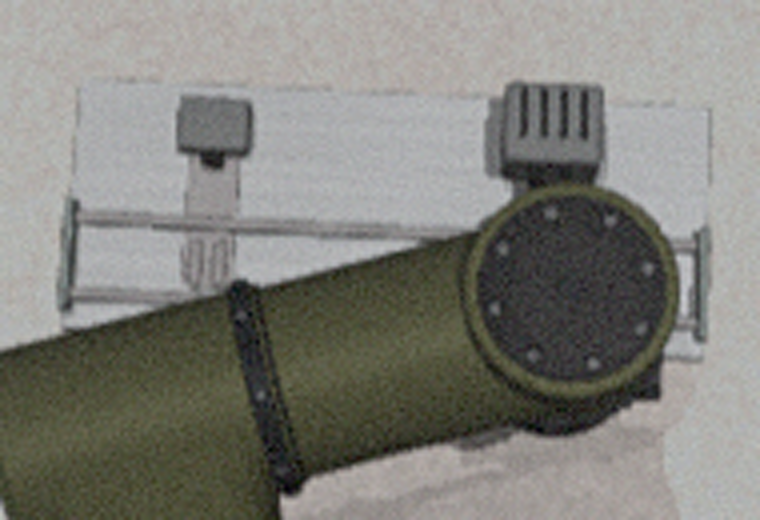

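The gripper hides the carriage from above here. Return resistance fell to plain rubbing at about 105 mm. I'll settle nearer 103.6 and check the cap-to-head alignment with the wrist camera.

Run:
```python
import numpy as np,cv2
from rig import r,imaging
f=np.load("slide.npz");s,d,f0=f["s"],f["d"],f["f0"];X=np.array([-d[1],d[0],0])
r.move_straight(s+d*.1031,speed=.012);r.hold(.5)
o=r.get_obs();print(o["t"],(np.array(o["tool_pos"])-s)@d*1e3,-(np.array(o["force"])-f0)@d,o["width"],o["gripper_force"],np.abs(o["qvel"]).max())
c=imaging.get_calibration("wrist");p,D=imaging.get_image("wrist")
K,T=c["camera_matrix"],c["pose"];v,u=np.mgrid[0:480,0:640]
P=np.stack([(u-K[0,2])/K[0,0]*D,(v-K[1,2])/K[1,1]*D,D],-1)@T[:3,:3].T+T[:3,3]
for n,h,x0,c0 in(("cap",.098,.022,(.5608,-.0816)),("head",.082,.04,(.6453,-.0863))):
    m=(abs(P[...,2]-h)<.004)&(D>0)&(np.hypot(P[...,0]-c0[0],P[...,1]-c0[1])<x0+.01);Q=P[m]
    if not len(Q): print(n,"unseen");continue
    y=Q@-d;x=Q@X;print(n,m.sum(),"along",y.min(),y.max(),(y.min()+y.max())/2,np.percentile(y,[2,98]),"x",x.min(),x.max())
cv2.imwrite("pics/w3.png",p[...,::-1])
```

```text
36.05 103.78439377094018 -0.7479194416424662 0.09210543413045522 71.01032495498657 0.0018670443986665702
cap 20844 along -0.07571602454061153 -0.026471473163037725 -0.05109374885182463 [-0.07237699 -0.02991774] x 0.5399279208310886 0.5893409299981571
head unseen
```

View pics/w3.png

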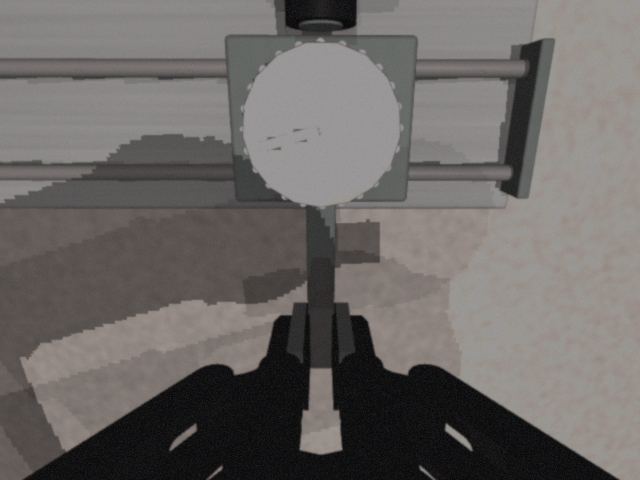

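The wrist view shows the lens tube (column ~321) lined up with the cap centre (column ~321) to within about 0.5 mm. The cap's index ridge still points to the home position, and the tab is pinched between the fingers at about (321,335).

```bash
python3 -c "
from rig import r
print(r.finish_job())"
```

```text
the job is handed in; nothing more can be done
None
```

The job is handed in with the cap screwed to its hard stop and the carriage at rest in the measuring head's notch, tab still gripped; while feeling for the notch I overran it by 7.5 mm, to about the far ridge's crest, then eased back.

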